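Present a plaster tooth model to the bench scanner

ROBOT

A 6-joint arm with a two-finger parallel gripper is mounted at the origin on the work surface. World frame = base frame: x ahead of the robot, y to its left, z up, the work surface at z = 0. Lengths are in mm, angles in rad, forces in N, time in s.
With the tool pointing down it reaches from about 250 to 850 mm from the base axis. Payload 12.5 kg.
Tool frame: the origin (TCP) lies between the finger pads, 19 mm behind the fingertips; this is the grasp point; z points along the fingers, y is the line along which they close (so a half turn about z gives the same grasp; the last joint's range is limited). The gripper opens to 93 mm and grips with 3 to 60 N. Pads are 15 mm wide; open, the fingers measure 128 mm over their backs; the gripper's body (75 mm by 188 mm) begins 65 mm behind the grasp point.
Start: joints at [1.098, 0.351, 1.652, -0, 1.139, -0.085], TCP at [207.952, 509.157, 237.433] pointing down, gripper open.
Joint ranges: [-2.75, 2.75], [-0.79, 2.1], [0.01, 2.65], [-1.57, 4.71], [0.07, 3.14], [-2.87, 2.87]. Speed limits (rad/s): [2.22, 2.22, 2.79, 3.14, 3.14, 3.14].

INTERFACE

Orientations are given as a 3x3 rotation matrix whose columns are the frame's x, y, z axes.
In Python, from rig import robot gives the robot as it stands.
- The arm moves only by the shell command python3 -m crank [OPENING] [FORCE], which reads ROWS from standard input. ROWS is 1 to 5 rows, parted by a bar, with the numbers parted by commas; each row has 6 numbers: dx, dy, dz in mm, then a rotation vector rx, ry, rz in rad; each row shifts and turns the commanded pose from where the row before left it, along the tool's axes as they then stand; what a row does not reach is not made up. A row lasts 1/12 s, in which the tool goes at most 41.7 mm and 0.125 rad, less where a joint would pass 70% of its speed; a pose out of reach is approached as far as the arm can. OPENING is the finger opening in mm, set as the command begins (- or left out keeps the last). The fingers move at their own pace and stop on an object; FORCE is the grip in N (left out, the last holds). Time passes only in rows, so rows that do not move let the fingers close. It prints the time, the measured TCP pose, the force, the opening and the grip force at its end. Input that does not fit is refused with a message, and nothing moves.
- robot.get_state(): the state, without advancing time (a new reading comes with each control period).
- robot.get_image(name): name is "scene" or "top" or "wrist"; returns a dict with "pixels" (384x512x3 uint8, red, green, blue), "vertical_fov" (degrees; the focal length in pixels is half the picture's height over the tangent of half this angle, whatever the lens; pixels are square), "cx", "cy" (the principal point, pixels), "R" (3x3) and "t" (3): a world point X has camera coordinates R X + t. Camera axes: x right, y down, z forward; pixel columns grow to the right and rows downward; lengths in mm; the calibration is good to about 2 mm. A picture is of the moment at which its call begins. There is no depth.
- robot.sign_off(): hands the job in; it is judged then, once.
Trained networks look in a picture, given as the dict that the camera call returned (one of the last four; its "shot" number tells which), for a name from the list of things; names that differ only in an ending like _2 or _b are one class to them, and where a whole thing is asked for, a point or a joint stands for the part that bears it (a point fixed in the world has none). Each returns a list of dicts, best first, with "score" (0 to 1); they miss things now and then, are a little off and sometimes report something else, mostly with a low value. They report only what shows in the picture. A call takes as long as a camera call. They do not tell look-alikes from the thing itself.
- robot.find_in(picture, target): "position" ([column, row] in pixels, amid what is visible of it).
- robot.mark_of(picture, target): "position" ([column, row] in pixels: a listed point, or the origin of a listed thing).
The state is a dict: "time_s": time; "q": joint angles; "joint_velocities": joint speeds; "joint_torque": joint torques, N m; "eef_pos": TCP position; "ee_rot": TCP orientation; "contact_force": force on the tool from outside, world axes, zero at the start; "torque": the same for the moment, N m; "opening": finger opening in mm; "finger_force": force on a finger pad.
Only numpy, scipy, OpenCV 4.12 (cv2) and the standard library are available. Lean on these libraries where they do the work, as an engineer would, in place of code of your own. Each camera call takes 0.05 s, during which the arm holds its last target. There are 200 camera calls.

TASK

First, while the carriage is still well away from the scanner, turn the round plaster model in its cup so that its raised name plate squarely faces the scanner's side of the rail, and let go of it. Then take the carriage by its upright handle and slide it along the rail towards the scanner until you feel the ball drop into the notch of the detent strip; do not run past the notch. Finish with the ball seated and the carriage at rest, still holding the handle, with the model standing in its cup facing the scanner and the other things on the bench left alone.

Things in the scene. Friction and masses are not known exactly. Their poses are not given: they have to be found in the camera images.
- rail: Fixed aluminium rail on the bench: beam 50 mm wide, 560 mm long, top face 24 mm above the bench; a dark foot 70 mm wide and 36 mm high at each end. Origin on the bench under its middle; y runs along the rail (towards the scanner end, roughly the robot's left), x across it, away from the robot.
- carriage: Aluminium carriage, about 0.6 kg, that only slides along the rail (axes parallel to the rail's, towards the scanner is +y; friction about 1.2 N plus slight damping). Plate 64 mm across, 12 mm thick, from y = -125 to +35 mm. Origin: plate's underside (24 mm above the bench), below the cup's axis. It starts 100 to 230 mm short of the notch.
- cup (a point): Centre of the cup's floor on the carriage, 36 mm above the bench, 12 mm above the carriage's origin. The cup is a low steel ring on the plate: inside diameter 47, outside 55 mm, 14 mm high.
- ball_housing (a point): Top centre of the dark plunger housing (16 mm diameter) on an arm on the carriage's robot side, level with the cup along the rail, 55 mm from its axis, 56 mm above the bench. Beneath it is a sprung steel ball of 10 mm diameter that rides on the detent strip.
- carriage_grip (a point): Point to grip on the carriage's handle: an upright black block 16 mm across the rail (x), 32 mm along it (y), 50 mm high above the plate, 100 mm behind the cup's axis (away from the scanner). The point is on its middle line, 12 mm below its top, 74 mm above the bench.
- model: Loose plaster model, about 0.18 kg, standing in the cup with 1.5 mm play all round: round plinth 44 mm diameter, 62 mm high, a white tooth on top (to 74 mm). Origin: centre of its underside, z up. A raised name plate on its +x side. Grip its bare sides 47 mm above the underside and turn it in the cup. It starts turned 0.8 rad to half a turn, either way, from facing the scanner's side.
- model_plate (a point): Middle of the name plate's outer face, 29 mm from the model's axis on its +x side, 33 mm above its underside. The plate is 18 mm wide, runs from 18 to 48 mm above the underside and stands 7 mm proud of the plinth.
- scanner: Fixed scanner, axes parallel to the rail's: white block 70 mm along the rail, 60 mm deep, 115 mm high, on the far side of the rail, looking across it towards the robot (-x); so the plate must point along the rail's +x. Origin: on the bench, on the rail's middle line, at the notch: the carriage's origin has this origin's y when the ball is seated.
- notch (a point): Middle of the V notch, at crest level (18 mm above the bench), in the 72 mm long steel detent strip on the robot's side of the rail. From each end a ramp climbs over 25 mm (about 1 to 3 N more to slide), then a 6 mm flat crest, then the 90 degree notch, 10 mm wide: the ball drops in 3 mm and centres the carriage; drawing in and driving on take about 7 N at once, 12 N after 3 mm.
- scanner_window (a point): Middle of the scanner's dark window, 70 mm above the bench, 52 mm from the cup's axis when the carriage is in the notch.
- tub: Bystander: closed black tub 86 x 116 x 66 mm; origin at its underside.
- dropper: Bystander: white bottle 40 mm diameter, 85 mm high; origin at its underside.
- wax_knife: Bystander: spatula 200 mm long with a black handle, lying on the bench.
- arch: Bystander: round plaster dental arch, 62 mm diameter, 26 mm high; origin at its underside.
Things that resemble listed ones, but are neither listed nor needed, are in the scene too. Leave any orange or red look-alike of the model alone.

How it is judged:
By the outcome, as a careful person would: the job done as asked, in the order asked, and still so for the second after the job is handed in, while the arm keeps its last pose, push and grip.
It also fails if it takes over 72 s, if anything falls off the work surface, if the arm or the gripper's body presses on something with over 40 N, if the wrist force passes 120 N, or if a joint passes its speed limit or range.

## Working session

There is one attempt and no reset: what is moved stays moved. The work goes in short steps, Python scripts to look and compute and a shell command to move; the robot and the scene stay as the last step left them, time stands still between calls to the robot, and variables do not carry over. Pictures are saved under pics/ and viewed, at most 10 in all, crops included, and the job is handed in when it is done.

```bash
ls; mkdir -p pics; cat > h.py <<'E'
import numpy as np, cv2
from rig import robot
def K(p):
    f=p["pixels"].shape[0]/2/np.tan(np.radians(p["vertical_fov"])/2)
    return f
def ray(p,uv):
    f=K(p);R=np.array(p["R"]);t=np.array(p["t"])
    d=R.T@np.array([(uv[0]-p["cx"])/f,(uv[1]-p["cy"])/f,1]);return -R.T@t,d
def atz(p,uv,z):
    c,d=ray(p,uv);return c+d*(z-c[2])/d[2]
def proj(p,X):
    c=np.array(p["R"])@np.array(X)+np.array(p["t"]);return np.array([p["cx"],p["cy"]])+K(p)*c[:2]/c[2]
def save(p,n,crop=None,s=1):
    a=p["pixels"][:,:,::-1]
    if crop: a=a[crop[1]:crop[3],crop[0]:crop[2]]
    cv2.imwrite("pics/"+n,cv2.resize(a,None,fx=s,fy=s,interpolation=cv2.INTER_CUBIC))
E
python3 - <<'E'
from h import *
Z=dict(rail=0,cup=36,ball_housing=56,carriage_grip=74,model=36,model_plate=69,scanner=0,notch=18,scanner_window=70,tub=0,dropper=0,arch=0,carriage=24)
ims=[]
for n in("top","scene"):
    p=robot.get_image(n);ims.append(p["pixels"][:,:,::-1])
    print(n)
    for k,z in Z.items():
        for d in robot.mark_of(p,k)[:3]:
            if d["score"]>.2: print(k,round(d["score"],2),np.round(d["position"],1),np.round(atz(p,d["position"],z)[:2],1))
cv2.imwrite("pics/a.png",cv2.resize(np.vstack(ims),(512,768))[:, :][:600]) if 0 else [cv2.imwrite(f"pics/a{i}.png",cv2.resize(m,(800,600))) for i,m in enumerate(ims)]
print(robot.get_state())
E
```

```text
pics
top
rail 0.94 [272.5 211.7] [528.6 -46.5]
cup 0.94 [296.1 205.6] [534.6 -93.2]
ball_housing 0.9 [301.2 229.9] [482.2 -99.6]
carriage_grip 0.9 [348.9 193.3] [ 551.  -193.7]
model 0.83 [305.8 264. ] [ 416.7 -108.6]
model 0.61 [297.3 203.9] [538.1 -95.7]
model 0.56 [266.6 288. ] [371.  -30.1]
model_plate 0.9 [317.5 276. ] [ 392.3 -126.1]
model_plate 0.79 [284.7 194.3] [551.5 -68. ]
model_plate 0.67 [251.8 288.7] [370.1  -1.1]
scanner 0.97 [232.1 218.8] [514.4  39. ]
notch 0.58 [157.5 303.7] [342.9 186.7]
notch 0.57 [231.3 241.8] [464.2  39.9]
scanner_window 0.71 [224.4 180.3] [581.  51.]
tub 0.63 [348.6 118.4] [ 736.1 -219.4]
dropper 0.94 [344.  303.1] [ 339.3 -187.5]
arch 0.82 [159.1 303.6] [342.5 187.2]
arch 0.61 [351.6 192. ] [ 569.4 -216.3]
carriage 0.92 [298.8 202.8] [ 542.6 -100.2]
scene
rail 0.61 [236.2 219.9] [540.  -40.1]
rail 0.57 [217.6 216.5] [503.5 -73.4]
rail 0.34 [180.7 219.6] [ 468.2 -158.6]
cup 0.72 [216.7 217.2] [549.  -98.7]
ball_housing 0.82 [201.7 201.6] [ 498.3 -112.3]
carriage_grip 0.83 [179.8 222.9] [ 573.1 -200.3]
model 0.83 [211.  193.8] [450.9 -63.6]
mode
[... 616 characters left out ...]
751e+00, -8.45783873e-02]), 'joint_velocities': array([ 0.00235135, -0.00063827,  0.00220722,  0.00043539, -0.00153713,
        0.00152313]), 'joint_torque': array([ 6.18070189e-04, -4.97244716e+01, -2.85484475e+01,  6.99885981e-02,
        2.20627233e-02, -5.09533152e-05]), 'eef_pos': array([207.94322006, 509.15816965, 237.42987856]), 'ee_rot': array([[-9.25729943e-01,  3.78185236e-01, -3.28906478e-05],
       [ 3.78185235e-01,  9.25729943e-01,  1.28216580e-05],
       [ 3.52968192e-05, -5.69364675e-07, -9.99999999e-01]]), 'contact_force': array([ 0.5400224 , -0.11216384,  0.25473096]), 'torque': array([0.00739494, 0.0158377 , 0.01452829]), 'finger_force': 0.0, 'opening': 92.68928228541067}
```

View pics/a0.png

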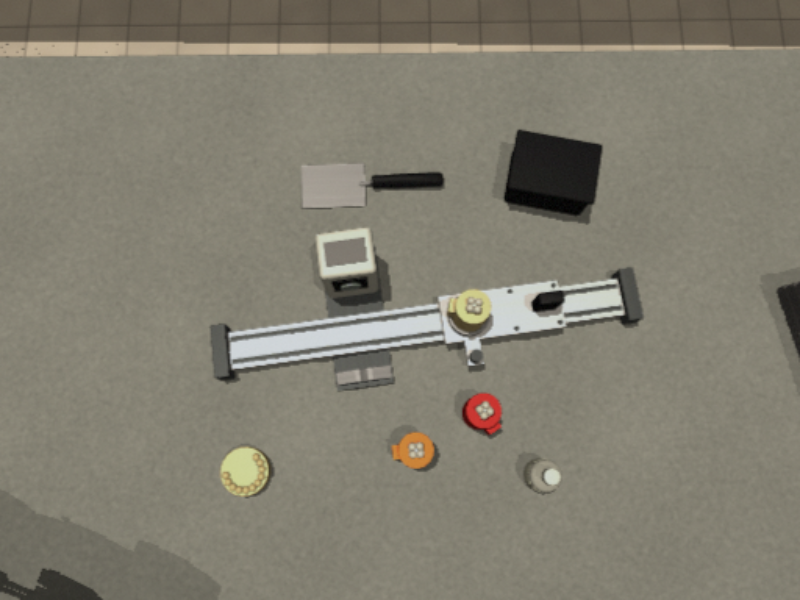

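View pics/a1.png

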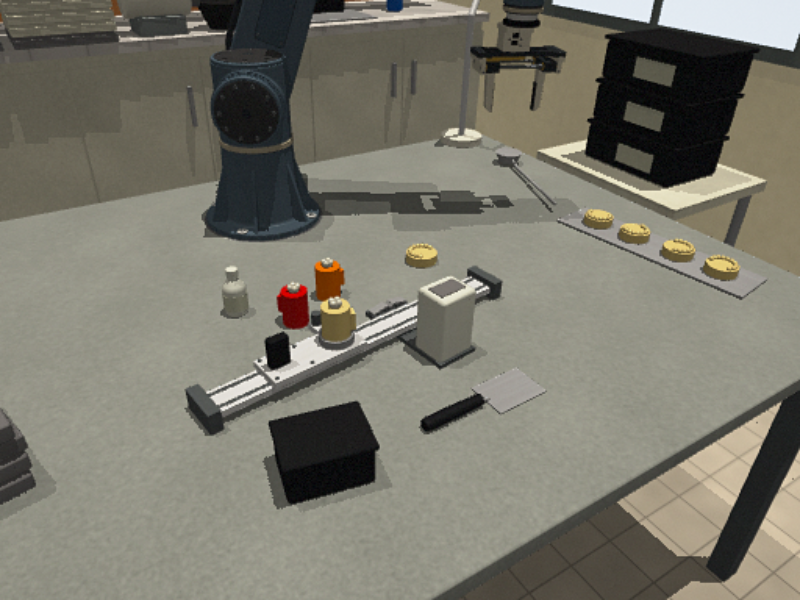

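The top picture (800x600 scale) shows the cup and yellow model at (472,308), with its plate towards the left (the scanner end). The handle is at (547,300), the notch strip at (365,373), and the scanner at (347,262). The red and orange look-alikes are at (485,411) and (415,450). The scene view agrees. I'll move above the model and look with the wrist camera.

```bash

echo '-31,-25.5,0,0,0,0 | -31,-25.5,0,0,0,0 | -31,-25.5,0,0,0,0 | -31,-25.5,0,0,0,0 | -31,-25.5,0,0,0,0' | python3 -m crank >/dev/null
echo '-31,-25.5,0,0,0,0 | -31,-25.5,0,0,0,0 | -31,-25.5,0,0,0,0 | -31,-25.5,0,0,0,0 | -31,-25.5,0,0,0,0' | python3 -m crank >/dev/null
echo '-31,-25.5,0,0,0,0 | -31,-25.5,0,0,0,0 | -31,-25.5,0,0,0,0 | -31,-25.5,0,0,0,0 | -31,-25.5,0,0,0,0' | python3 -m crank
echo '-31,-25.5,0,0,0,0 | -31,-25.5,0,0,0,0 | 0,0,0,0,0,0.12 | 0,0,0,0,0,0.12 | 0,0,0,0,0,0.12' | python3 -m crank >/dev/null
echo '0,0,0,0,0,0.12 | 0,0,0,0,0,0.12 | 0,0,0,0,0,0.12 | 0,0,0,0,0,0.12 | 0,0,0,0,0,0.12' | python3 -m crank >/dev/null
echo '0,0,0,0,0,0.12 | 0,0,0,0,0,0.12 | 0,0,0,0,0,0.12 | 0,0,0,0,0,0.12 | 0,0,0,0,0,0' | python3 -m crank
cat > m.py <<'E'
from h import *
import sys
Z=dict(rail=0,cup=36,ball_housing=56,carriage_grip=74,model=36,model_plate=69,scanner=0,notch=18,scanner_window=70,carriage=24)
def look(n,ks=Z):
    p=robot.get_image(n);print(n)
    for k in ks:
        for d in robot.mark_of(p,k)[:3]:
            if d["score"]>.2: print(k,round(d["score"],2),np.round(d["position"],1),np.round(atz(p,d["position"],Z[k])[:2],1))
    return p
E
python3 - <<'E'
from m import *
s=robot.get_state();print(np.round(s["eef_pos"],1),np.round(s["ee_rot"],3).tolist(),np.round(s["q"],2))
p=look("wrist");save(p,"b.png",None,1.5)
c=-np.array(p["R"]).T@np.array(p["t"]);print(c,p["vertical_fov"])
E
```

```text
time_s: 2.65
eef_pos: [494.4, -22.9, 237.6]
ee_rot: [[-0.926, 0.378, 0.0], [0.378, 0.926, 0.0], [-0.0, 0.0, -1.0]]
contact_force: [1.0, 1.4, 0.0]
opening: 93.5
finger_force: 0.0
time_s: 3.9
eef_pos: [531.9, -91.4, 237.4]
ee_rot: [[0.26, 0.966, 0.0], [0.966, -0.26, -0.0], [-0.0, 0.0, -1.0]]
contact_force: [-0.0, -0.9, 0.0]
opening: 92.8
finger_force: 0.0
[531.9 -91.4 237.4] [[0.26, 0.966, 0.0], [0.966, -0.26, -0.0], [-0.0, 0.0, -1.0]] [-0.26  0.33  1.68 -0.    1.13  0.01]
wrist
rail 0.62 [251.  136.6] [535.7 -44.8]
ball_housing 0.86 [224.  204.8] [ 487.1 -108.7]
ball_housing 0.56 [267.3 160.5] [548.  -72.1]
carriage_grip 0.96 [301.4 269.1] [ 554.4 -200.8]
model 0.96 [127.  160.1] [388.8 -31.6]
model 0.93 [182.3 210.6] [ 432.  -107.4]
model 0.7 [266.2 180.8] [540.7 -98.1]
model_plate 0.71 [101.8 133.6] [388.4   1.6]
model_plate 0.57 [264.2 162.3] [544.3 -71.4]
notch 0.63 [177.6  83.1] [469.8  37.4]
scanner_window 0.77 [261.5  34.7] [573.1  49. ]
carriage 0.78 [265.1 179. ] [539.7 -97.9]
[547.32621218 -27.88063046 382.85381467] 66.02460470141625
```

View pics/b.png

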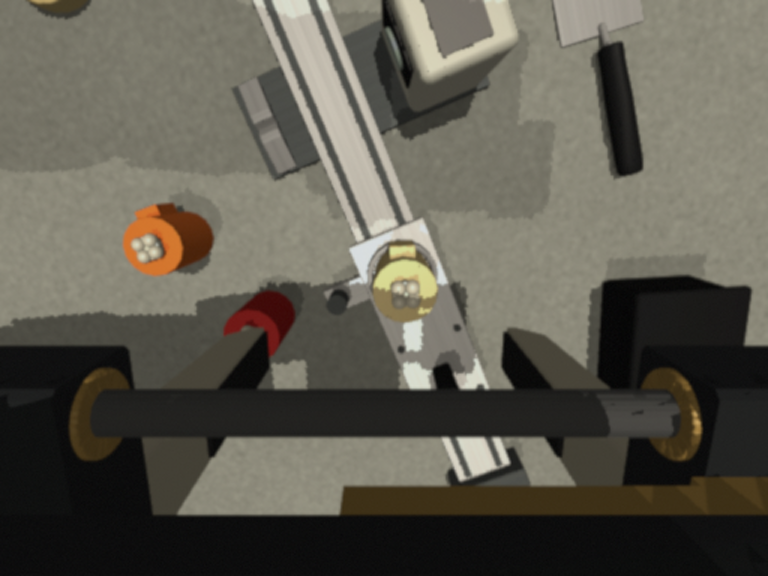

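The wrist view shows the model centred at about (405,290)/1.5 with its plate towards the image top, around (402,250)/1.5. The handle is at (447,378)/1.5. Next I'll fit the rail's direction with line segments and measure the plate more closely.

```bash
cat > l.py <<'E'
from m import *
def rail(p,c0=(530,-60)):
    g=cv2.cvtColor(p["pixels"],cv2.COLOR_RGB2GRAY)
    L=cv2.createLineSegmentDetector().detect(g)[0][:,0]
    out=[]
    for a in L:
        A,B=atz(p,a[:2],24),atz(p,a[2:],24);d=(B-A)[:2];n=np.hypot(*d)
        if n<50: continue
        th=np.arctan2(d[1],d[0])%np.pi-np.pi/2
        m=(A+B)[:2]/2-np.array(c0)
        off=m@[np.cos(th),np.sin(th)]
        if abs(th)<.35 and abs(off)<45: out.append((round(th,4),round(n),round(off,1)))
    return out
E
python3 - <<'E'
from l import *
for n in("top","wrist"):
    p=robot.get_image(n);r=rail(p);print(n,r);print(sum(a*b for a,b,_ in r)/sum(b for _,b,_ in r))
save(p,"c.png",(225,135,335,275),4)
f=robot.get_image("top");save(f,"c2.png",(270,170,350,250),6)
for x in [(532,-91,98)]:print(proj(p,x),proj(f,x))
E
```

```text
top [(np.float64(0.1282), 203, np.float64(-17.6)), (np.float64(0.1287), 207, np.float64(-4.1)), (np.float64(0.1282), 213, np.float64(25.5)), (np.float64(0.1271), 208, np.float64(18.7)), (np.float64(0.1308), 214, np.float64(32.9)), (np.float64(0.1288), 199, np.float64(-10.6)), (np.float64(0.1323), 154, np.float64(-23.5)), (np.float64(0.1228), 65, np.float64(44.5)), (np.float64(-0.1534), 68, np.float64(29.5)), (np.float64(0.1459), 60, np.float64(11.0))]
0.11735405405405407
wrist [(np.float64(0.1298), 183, np.float64(-5.5)), (np.float64(0.1304), 170, np.float64(24.4)), (np.float64(0.13), 185, np.float64(-11.5)), (np.float64(0.1291), 174, np.float64(18.2)), (np.float64(0.1299), 185, np.float64(-17.9)), (np.float64(0.1299), 168, np.float64(31.2)), (np.float64(0.1309), 55, np.float64(38.5)), (np.float64(0.1275), 68, np.float64(-39.2)), (np.float64(0.1253), 61, np.float64(-26.2))]
0.12954547638110486
[257.9727623 188.5956431] [298.16005835 201.03579277]
```

View pics/c.png

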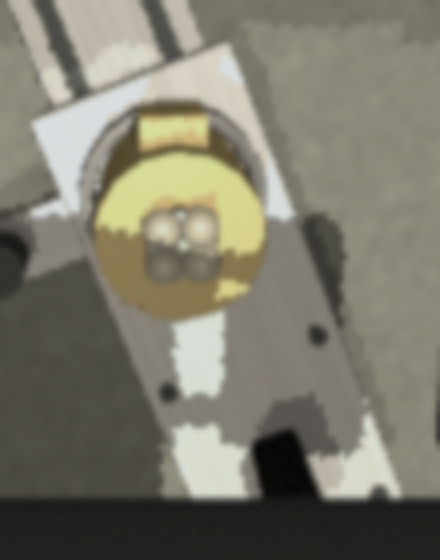

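The crop shows the plinth's top circle centred at (180,235) and the plate's upper outer edge from (138,114) to (208,114). The rail's yaw is 0.129 to 0.130 rad.

```bash
python3 - <<'E'
from l import *
p=robot.get_image("wrist")
g=lambda u,v,z:atz(p,(u/4+225-.4,v/4+135-.4),z)[:2]
c=g(180,235,98);t=g(181,243,110);a=g(138,114,84);b=g(208,114,84);m=(a+b)/2
a2=g(140,148,84)
print(c,t,a,b,np.hypot(*(a-b)));d=m-c;print(d,np.hypot(*d),np.arctan2(d[1],d[0]))
e=b-a;print("perp",np.arctan2(e[1],e[0])+np.pi/2)
for l,r in[((95,230),(266,230))]: print(g(*l,98),g(*r,98))
print(g(180,150,98),g(180,320,98))
E
```

```text
[541.93954997 -98.61014442] [541.90358291 -97.58824149] [539.08057221 -68.69515259] [556.27785365 -73.20585949] 17.77900350938395
[ 5.73966295 27.65963839] 28.24888186202665 1.36618975714057
perp 1.3142827304977704
[521.87328695 -92.02728593] [ 562.86785835 -102.78109027]
[547.13658782 -77.91190343] [ 536.55796722 -120.04337234]
```

```bash

echo '-4.1,11.4,0,0,0,-0.03 | 0,0,39,0,0,0 | 0,0,39,0,0,0 | 0,0,30,0,0,0 | 0,0,0,0,0,0' | python3 -m crank 70
echo '0,0,20,0,0,0 | 0,0,20,0,0,0 | 0,0,6.4,0,0,0 | 0,0,0,0,0,0 | 0,0,0,0,0,0' | python3 -m crank
echo '0,0,0,0,0,0 | 0,0,0,0,0,0 | 0,0,0,0,0,0 | 0,0,0,0,0,0 | 0,0,0,0,0,0' | python3 -m crank 30 10
```

```text
time_s: 5.07
eef_pos: [539.0, -97.6, 124.3]
ee_rot: [[0.225, 0.974, -0.008], [0.974, -0.225, 0.002], [0.0, -0.009, -1.0]]
contact_force: [-1.0, -0.3, -0.2]
opening: 70.4
finger_force: 0.0
time_s: 5.48
eef_pos: [542.5, -98.5, 84.4]
ee_rot: [[0.225, 0.974, 0.001], [0.974, -0.225, -0.0], [-0.0, 0.001, -1.0]]
contact_force: [-0.9, -0.1, -0.3]
opening: 70.1
finger_force: 0.0
time_s: 5.9
eef_pos: [542.4, -98.4, 83.6]
ee_rot: [[0.225, 0.974, 0.001], [0.974, -0.225, -0.0], [-0.0, 0.002, -1.0]]
contact_force: [1.7, -1.5, 2.7]
opening: 43.9
finger_force: 10.0
```

```bash

echo '0,0,0,0,0,0.11 | 0,0,0,0,0,0.11 | 0,0,0,0,0,0.11 | 0,0,0,0,0,0.11 | 0,0,0,0,0,0.11' | python3 -m crank
echo '0,0,0,0,0,0.11 | 0,0,0,0,0,0.11 | 0,0,0,0,0,0.11 | 0,0,0,0,0,0.11 | 0,0,0,0,0,0.11' | python3 -m crank
echo '0,0,0,0,0,0.11 | 0,0,0,0,0,0 | 0,0,0,0,0,0' | python3 -m crank
python3 - <<'E'
from l import *
p=look("wrist",["model","model_plate","carriage","notch"]);save(p,"d.png",None,1.5);print(robot.get_state()["q"])
E
```

```text
time_s: 6.32
eef_pos: [543.3, -98.6, 83.7]
ee_rot: [[0.705, 0.709, 0.004], [0.709, -0.705, -0.001], [0.002, 0.003, -1.0]]
contact_force: [6.0, -0.5, -0.2]
opening: 44.1
finger_force: 10.0
time_s: 6.73
eef_pos: [543.5, -98.6, 83.8]
ee_rot: [[0.972, 0.236, 0.004], [0.236, -0.972, -0.001], [0.004, 0.002, -1.0]]
contact_force: [6.2, 0.4, 0.5]
opening: 44.0
finger_force: 10.0
time_s: 6.98
eef_pos: [543.3, -98.4, 83.8]
ee_rot: [[0.991, 0.132, 0.004], [0.132, -0.991, -0.0], [0.003, 0.001, -1.0]]
contact_force: [5.5, 0.6, 1.0]
opening: 44.0
finger_force: 10.0
wrist
model 0.74 [256.4 336.4] [ 448.4 -110.1]
model 0.67 [255.9 218.8] [541.6 -97.2]
model_plate 0.97 [255.  191.9] [568.1 -93.2]
[-2.63687481e-01  5.58177168e-01  1.76698518e+00  6.43086284e-04
  8.12848945e-01  1.17300371e+00]
```

View pics/d.png

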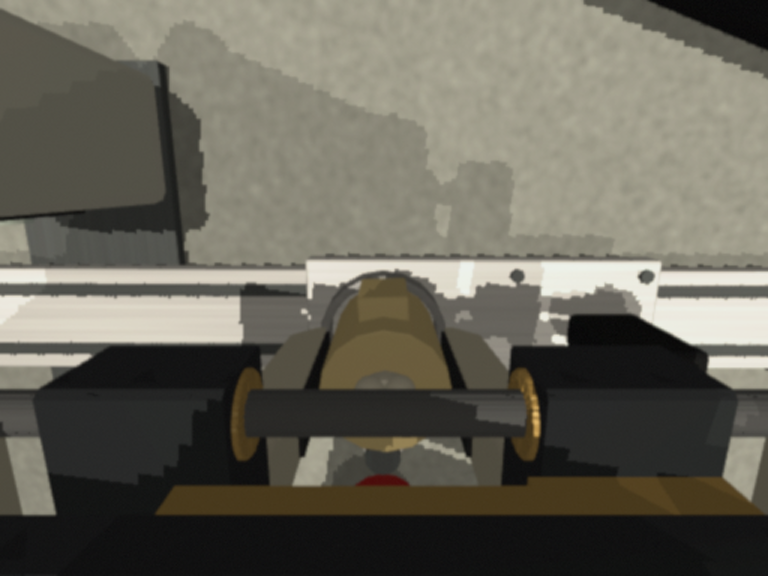

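The plate now faces across the rail, showing at (382,295)/1.5 between the fingers. I'll release, rise, and check the angle.

```bash

echo '0,0,0,0,0,0 | 0,0,0,0,0,0 | 0,0,0,0,0,0 | 0,0,-10,0,0,0 | 0,0,-30,0,0,0' | python3 -m crank 70
echo '0,0,-35,0,0,0 | 0,0,-35,0,0,0 | 0,0,-35,0,0,0 | 0,0,-10,0,0,0 | 0,0,0,0,0,0' | python3 -m crank
python3 - <<'E'
from l import *
p=look("wrist",["model","model_plate","carriage_grip","ball_housing","notch"]);save(p,"e.png",(190,110,390,260),4)
print(rail(p)); print(proj(p,(541.8,-98.3,98)))
E
```

```text
time_s: 7.65
eef_pos: [539.8, -97.8, 120.7]
ee_rot: [[0.991, 0.133, -0.007], [0.133, -0.991, 0.002], [-0.006, -0.003, -1.0]]
contact_force: [0.0, 0.5, -0.5]
opening: 68.9
finger_force: 0.0
time_s: 8.07
eef_pos: [542.9, -98.6, 241.5]
ee_rot: [[0.991, 0.133, 0.005], [0.133, -0.991, -0.001], [0.005, 0.002, -1.0]]
contact_force: [-0.6, 0.6, -0.5]
opening: 69.9
finger_force: 0.0
wrist
model 0.97 [191.4 282.9] [390.1 -32. ]
model 0.91 [254.2 177.4] [540.9 -95.4]
model 0.79 [255.5 258.2] [ 436.3 -111. ]
model_plate 0.83 [251.8 160.1] [565.4 -89.7]
model_plate 0.79 [260.3 286.7] [ 416.2 -119.5]
model_plate 0.64 [166.7 291.1] [395.5  -8.9]
carriage_grip 0.92 [348.1 184.4] [ 553.8 -196.5]
ball_housing 0.65 [255.3 227.9] [ 484.5 -104.3]
notch 0.71 [146.6 214. ] [470.8  37.2]
[(np.float64(0.1366), 81, np.float64(30.1)), (np.float64(0.1276), 272, np.float64(31.4)), (np.float64(0.1238), 65, np.float64(-16.1)), (np.float64(0.1318), 264, np.float64(-17.3)), (np.float64(0.1283), 259, np.float64(-11.3)), (np.float64(0.1288), 270, np.float64(18.5)), (np.float64(0.1314), 62, np.float64(-11.4)), (np.float64(0.129), 79, np.float64(24.9)), (np.float64(0.13), 260, np.float64(-5.0)), (np.float64(0.1291), 270, np.float64(24.7)), (np.float64(0.131), 79, np.float64(18.4)), (np.float64(0.1305), 64, np.float64(-5.1)), (np.float64(0.1327), 161, np.float64(36.8)), (np.float64(0.1312), 67, np.float64(-37.3)), (np.float64(0.1313), 105, np.float64(-27.7)), (np.float64(-0.2679), 57, np.float64(-44.9))]
[256.84054326 188.12301714]
```

View pics/e.png

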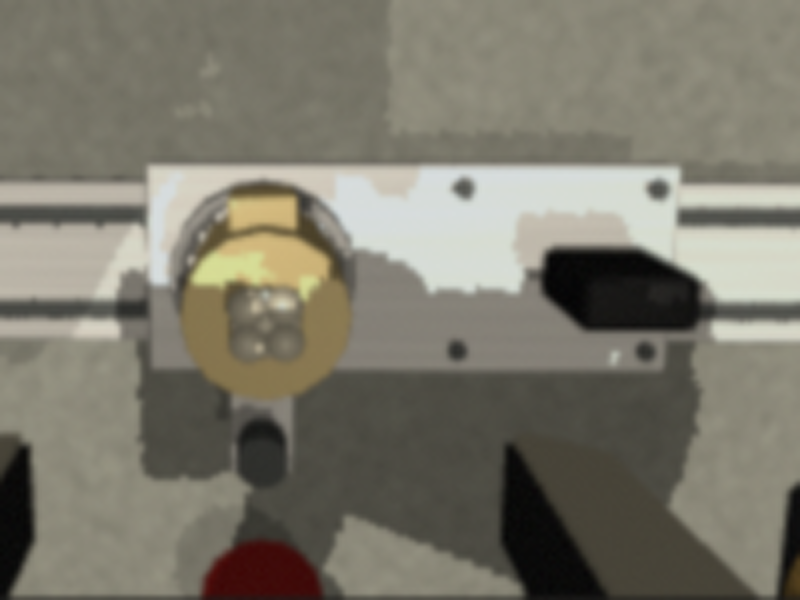

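The crop shows the plate facing up, towards the scanner side: outer edge (230,194) to (297,195), plinth centre about (266,315). The handle's top is at (585,262) to (640,300).

```bash
python3 - <<'E'
from l import *
p=robot.get_image("wrist")
g=lambda u,v,z:atz(p,(u/4+190-.4,v/4+110-.4),z)[:2]
an=lambda d:np.arctan2(d[1],d[0])
# sub-pixel: fit plinth top circle and plate sides by segment detector
im=cv2.resize(p["pixels"][110:260,190:390],None,fx=4,fy=4,interpolation=cv2.INTER_CUBIC)
L=cv2.createLineSegmentDetector().detect(cv2.cvtColor(im,cv2.COLOR_RGB2GRAY))[0][:,0]
for a in L:
    if 215<(a[0]+a[2])/2<310 and 180<(a[1]+a[3])/2<250 and np.hypot(a[0]-a[2],a[1]-a[3])>20:
        d=g(*a[2:],84)-g(*a[:2],84);print(np.round(a),round(an(d)%(np.pi/2),3))
c=g(266,315,98);m=(g(230,194,84)+g(297,195,84))/2
print(c,m,np.hypot(*(m-c)),an(m-c))
e=g(297,195,84)-g(230,194,84);print(an(e)+np.pi/2)
for q in[(544,250),(640,250),(588,328),(698,328)]:print(q,g(*q,86))
E
```

```text
[234. 230. 198. 260.] 0.837
[297. 187. 229. 189.] 0.167
[302. 221. 301. 186.] 0.175
[295. 229. 265. 224.] 1.537
[268. 225. 235. 232.] 0.341
[263. 214. 296. 220.] 1.522
[238. 222. 266. 216.] 0.345
[539.86940953 -96.72587749] [567.48380784 -92.33190266] 27.961795518794727 0.15779611311621403
0.11934552779218799
(544, 250) [ 563.29972584 -164.55896722]
(640, 250) [ 566.55414233 -188.63263892]
(588, 328) [ 544.83344773 -179.60988751]
(698, 328) [ 548.62560234 -207.63532596]
```

```bash
cat > fit.py <<'E'
from l import *
from scipy.optimize import minimize
def fit(p,c0,th0=.13,S=4):
    hsv=cv2.cvtColor(p["pixels"],cv2.COLOR_RGB2HSV);u,v=np.round(proj(p,(*c0,80))).astype(int)
    r=(u-45,v-45);big=cv2.resize(p["pixels"][v-45:v+45,u-45:u+45],None,fx=S,fy=S,interpolation=cv2.INTER_CUBIC)
    h=cv2.cvtColor(big,cv2.COLOR_RGB2HSV)
    M=((h[...,0]>14)&(h[...,0]<35)&(h[...,1]>75)).astype(np.uint8)
    n,lab,st,_=cv2.connectedComponentsWithStats(M);M=(lab==1+np.argmax(st[1:,4])).astype(np.uint8)
    M=cv2.morphologyEx(M,cv2.MORPH_CLOSE,np.ones((25,25)))
    ph=np.linspace(0,2*np.pi,60)
    def hull(X): 
        P=np.array([(proj(p,x)-r+.5)*S-.5 for x in X]);return cv2.convexHull((P*16).astype(np.int32))
    def ren(x,y,t):
        I=np.zeros_like(M)
        cy=[(x+22*np.cos(a),y+22*np.sin(a),z) for a in ph for z in(52,98)]
        cs,s=np.cos(t),np.sin(t)
        pl=[(x+cs*a-s*b,y+s*a+cs*b,z) for a in(10,29) for b in(-9,9) for z in(54,84)]
        for X in(cy,pl): cv2.fillConvexPoly(I,hull(X),1,shift=4)
        return I
    f=lambda q:1-(ren(*q)&M).sum()/(ren(*q)|M).sum()
    best=min((minimize(f,(*c0,t),method="Nelder-Mead",options=dict(initial_simplex=[(*c0,t),(c0[0]+3,c0[1],t),(c0[0],c0[1]+3,t),(*c0,t+.1)])) for t in(th0-.1,th0,th0+.1)),key=lambda o:o.fun)
    prof=[(round(best.x[2]+d,3),round(f((*best.x[:2],best.x[2]+d)),4)) for d in(-.1,-.05,0,.05,.1)]
    return best.x,best.fun,prof
E
python3 - <<'E'
from fit import *
for n in("wrist","top","scene"):
    try:print(n,fit(robot.get_image(n),(541,-97)))
    except Exception as e:print(n,e)
E
```

```text
wrist (array([ 5.41081713e+02, -9.76012915e+01,  1.45757344e-01]), np.float64(0.22355068823470314), [(np.float64(0.046), np.float64(0.2368)), (np.float64(0.096), np.float64(0.2291)), (np.float64(0.146), np.float64(0.2236)), (np.float64(0.196), np.float64(0.228)), (np.float64(0.246), np.float64(0.2348))])
top attempt to get argmax of an empty sequence
scene (array([ 5.46741892e+02, -1.00784612e+02,  1.16812453e-01]), np.float64(0.04771860779731896), [(np.float64(0.017), np.float64(0.0627)), (np.float64(0.067), np.float64(0.0556)), (np.float64(0.117), np.float64(0.0477)), (np.float64(0.167), np.float64(0.0561)), (np.float64(0.217), np.float64(0.0638))])
```

The plate yaw fits at 0.146 and 0.117 against a target of 0.129, so it faces square. Next is the handle.

```bash

echo '-0.7,32.9,0,0,0,0 | -0.7,32.9,0,0,0,0 | -0.7,32.9,0,0,0,0 | 0,0,0,0,0,-0.121 | 0,0,0,0,0,-0.121' | python3 -m crank 60
echo '0,0,0,0,0,-0.121 | 0,0,0,0,0,-0.121 | 0,0,0,0,0,-0.121 | 0,0,0,0,0,-0.121 | 0,0,0,0,0,-0.121' | python3 -m crank >/dev/null
echo '0,0,0,0,0,-0.121 | 0,0,0,0,0,-0.121 | 0,0,0,0,0,-0.121 | 0,0,0,0,0,-0.121 | 0,0,0,0,0,-0.121' | python3 -m crank
echo '0,0,0,0,0,-0.118 | 0,0,0,0,0,0 | 0,0,0,0,0,0' | python3 -m crank
python3 - <<'E'
from l import *
p=look("wrist",["model","carriage_grip","ball_housing","notch","scanner_window","scanner"])
print(rail(p)[:5])
print(robot.get_state()["q"])
E
```

```text
time_s: 8.98
eef_pos: [552.8, -198.1, 237.5]
ee_rot: [[0.929, 0.37, -0.001], [0.37, -0.929, 0.0], [-0.0, -0.0, -1.0]]
contact_force: [0.7, 0.7, -0.1]
opening: 60.2
finger_force: 0.0
time_s: 9.82
eef_pos: [552.9, -196.4, 237.8]
ee_rot: [[-0.021, 1.0, -0.0], [1.0, 0.021, 0.0], [0.0, -0.0, -1.0]]
contact_force: [-0.2, -0.2, -0.2]
opening: 60.1
finger_force: 0.0
time_s: 10.07
eef_pos: [552.9, -196.4, 237.9]
ee_rot: [[-0.129, 0.992, -0.0], [0.992, 0.129, 0.0], [0.0, -0.0, -1.0]]
contact_force: [-0.5, -0.8, 0.9]
opening: 60.2
finger_force: 0.0
wrist
model 0.87 [122.4  15.1] [388.9 -41.7]
model 0.67 [156.7  93.5] [ 428.8 -115.9]
model 0.62 [259.4  89.4] [542.1 -96.8]
carriage_grip 0.94 [260.  183.9] [ 555.4 -195.5]
ball_housing 0.9 [208.7  91.1] [ 489.5 -107.3]
[(np.float64(0.1299), 120, np.float64(38.8)), (np.float64(0.1276), 78, np.float64(24.5)), (np.float64(0.1241), 110, np.float64(-25.1)), (np.float64(0.1292), 54, np.float64(-11.8)), (np.float64(0.1367), 54, np.float64(18.1))]
[-4.20579187e-01  4.16822676e-01  1.55265720e+00  2.35947422e-05
  1.17208488e+00 -5.52576859e-01]
```

```bash

echo '0,1.5,38,0,0,0 | 0,0,38,0,0,0 | 0,0,38,0,0,0 | 0,0,0,0,0,0 | 0,0,0,0,0,0' | python3 -m crank
echo '0,0,25,0,0,0 | 0,0,15,0,0,0 | 0,0,10,0,0,0 | 0,0,0,0,0,0 | 0,0,0,0,0,0' | python3 -m crank
echo '0,0,0,0,0,0 | 0,0,0,0,0,0 | 0,0,0,0,0,0 | 0,0,0,0,0,0 | 0,0,0,0,0,0' | python3 -m crank 8 35
echo '0,0,0,0,0,0 | 0,0,0,0,0,0 | 0,0,0,0,0,0' | python3 -m crank
python3 - <<'E'
from l import *
p=look("wrist",["model","notch","scanner_window","ball_housing"])
p=look("top",["notch","cup","scanner_window","ball_housing","scanner"])
E
```

```text
time_s: 10.83
eef_pos: [553.9, -196.0, 123.5]
ee_rot: [[-0.132, 0.991, -0.003], [0.991, 0.132, 0.001], [0.002, -0.003, -1.0]]
contact_force: [1.0, -0.1, 0.8]
opening: 60.0
finger_force: 0.0
time_s: 11.25
eef_pos: [555.3, -196.5, 75.7]
ee_rot: [[-0.132, 0.991, 0.002], [0.991, 0.132, -0.001], [-0.001, 0.002, -1.0]]
contact_force: [-0.6, 0.1, 0.4]
opening: 60.0
finger_force: 0.0
time_s: 11.67
eef_pos: [554.6, -196.2, 74.4]
ee_rot: [[-0.133, 0.991, 0.0], [0.991, 0.133, -0.0], [-0.0, 0.0, -1.0]]
contact_force: [-0.2, 0.9, -1.1]
opening: 31.4
finger_force: 0.0
time_s: 11.92
eef_pos: [555.4, -196.2, 74.1]
ee_rot: [[-0.132, 0.991, 0.002], [0.991, 0.132, -0.0], [-0.001, 0.002, -1.0]]
contact_force: [8.8, 0.8, -3.0]
opening: 15.6
finger_force: 35.0
wrist
model 0.65 [74.5 68.9] [ 437.3 -115.9]
model 0.62 [257.9  59.6] [541.8 -96.9]
ball_housing 0.57 [149.7  55.3] [ 487.1 -105.9]
top
notch 0.58 [230.8 239.5] [468.9  40.9]
cup 0.95 [296.5 205.8] [534.2 -94. ]
scanner_window 0.75 [223.7 178.3] [585.1  52.4]
ball_housing 0.85 [302.2 230.3] [ 481.4 -101.5]
ball_housing 0.53 [234.  240.9] [462.   32.8]
scanner 0.88 [229.7 217.9] [516.4  44. ]
```

```bash

echo '2,1,0,0,0,0 | 5,0,0,0,0,0 | 8,0,0,0,0,0 | 8,0,0,0,0,0 | 8,0,0,0,0,0' | python3 -m crank
echo '8,0,0,0,0,0 | 8,0,0,0,0,0 | 8,0,0,0,0,0 | 8,0,0,0,0,0 | 8,0,0,0,0,0' | python3 -m crank
echo '8,0,0,0,0,0 | 8,0,0,0,0,0 | 8,0,0,0,0,0 | 3,0,0,0,0,0 | 2,0,0,0,0,0' | python3 -m crank
echo '0,0,0,0,0,0 | 0,0,0,0,0,0 | 0,0,0,0,0,0' | python3 -m crank
python3 - <<'E'
from fit import *
s=robot.get_state();u=np.array([-.1286,.9917]);print(s["eef_pos"],s["eef_pos"][:2]@u,s["contact_force"][:2]@u)
p=look("top",["notch","cup","scanner_window","ball_housing","scanner","model_plate"])
p=look("wrist",["notch","model","ball_housing","scanner_window"]);print(proj(p,(529,0,98)));save(p,"f.png",None,1.5)
E
```

```text
time_s: 12.88
eef_pos: [551.3, -164.4, 74.1]
ee_rot: [[-0.133, 0.991, 0.0], [0.991, 0.133, -0.0], [-0.0, 0.0, -1.0]]
contact_force: [2.5, -1.3, -1.2]
opening: 16.0
finger_force: 35.0
time_s: 13.3
eef_pos: [546.2, -124.9, 74.1]
ee_rot: [[-0.133, 0.991, 0.001], [0.991, 0.133, -0.0], [-0.0, 0.001, -1.0]]
contact_force: [4.7, -0.8, -3.2]
opening: 15.8
finger_force: 35.0
time_s: 13.72
eef_pos: [542.4, -96.0, 74.1]
ee_rot: [[-0.133, 0.991, 0.001], [0.991, 0.133, -0.0], [-0.0, 0.001, -1.0]]
contact_force: [6.3, -0.5, -2.7]
opening: 16.0
finger_force: 35.0
time_s: 13.97
eef_pos: [542.4, -96.2, 74.1]
ee_rot: [[-0.133, 0.991, 0.001], [0.991, 0.133, 0.0], [0.0, 0.001, -1.0]]
contact_force: [5.7, 1.3, -2.7]
opening: 15.6
finger_force: 35.0
[542.41511772 -96.18975379  74.06802591] -165.14596297353762 0.5789610941406945
top
notch 0.58 [232.5 238.3] [471.3  37.4]
cup 0.7 [248.5 209.4] [527.8   3.9]
scanner_window 0.6 [225.1 182.4] [576.7  49.6]
scanner_window 0.21 [155.  301.9] [348.  180.6]
ball_housing 0.67 [250.6 235. ] [4.732e+02 1.000e-01]
scanner 0.9 [231.1 216.8] [518.7  41.1]
model_plate 0.91 [246.9 192.5] [555.9   6.5]
wrist
model 0.86 [255.8  60.8] [527.6   2.3]
model 0.81 [ 96.2 209.9] [ 437.1 -100.3]
model 0.59 [31.8 88.6] [399.1 -30.2]
ball_housing 0.62 [152.5  55.1] [475.4  -5.6]
scanner_window 0.63 [315.3  46.6] [555.1   5.9]
[258.42322517  35.23675596]
```

View pics/f.png

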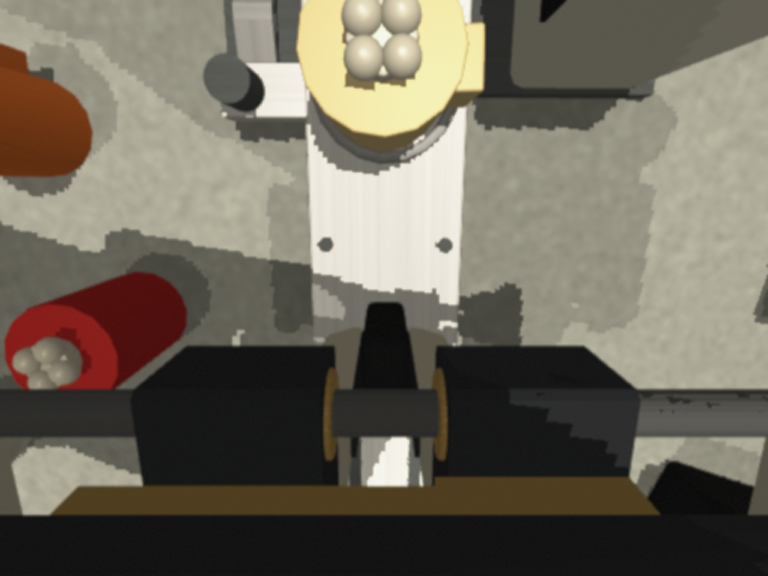

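The model sits in its cup with the plate to the right, towards the scanner. The housing at (230,85) is about to reach the strip, roughly 40 mm from the notch. I'll continue slowly, watching the force.

```bash

echo '2,0,0,0,0,0 | 2,0,0,0,0,0 | 2,0,0,0,0,0 | 2,0,0,0,0,0 | 2,0,0,0,0,0' | python3 -m crank|grep -E "eef_pos|contact"
echo '2,0,0,0,0,0 | 2,0,0,0,0,0 | 2,0,0,0,0,0 | 2,0,0,0,0,0 | 2,0,0,0,0,0' | python3 -m crank|grep -E "eef_pos|contact"
echo '1,0,0,0,0,0 | 1,0,0,0,0,0 | 1,0,0,0,0,0 | 1,0,0,0,0,0 | 1,0,0,0,0,0' | python3 -m crank|grep -E "eef_pos|contact"
echo '1,0,0,0,0,0 | 1,0,0,0,0,0 | 1,0,0,0,0,0 | 1,0,0,0,0,0' | python3 -m crank|grep -E "eef_pos|contact"
```

```text
eef_pos: [541.2, -86.6, 74.1]
contact_force: [6.0, 0.3, -4.2]
eef_pos: [540.0, -77.6, 74.1]
contact_force: [6.4, -9.0, -4.9]
eef_pos: [539.4, -72.7, 74.1]
contact_force: [6.3, -10.9, -4.3]
eef_pos: [538.9, -68.8, 74.1]
contact_force: [7.5, -11.8, -5.0]
```

```bash

echo '0,0,0,0,0,0 | 0,0,0,0,0,0 | 0,0,0,0,0,0' | python3 -m crank
python3 - <<'E'
from fit import *
s=robot.get_state();u=np.array([-.1286,.9917]);print(s["eef_pos"],s["eef_pos"][:2]@u,s["contact_force"],s["torque"])
p=look("top",["notch","cup","ball_housing","model_plate","scanner"]);a=p["pixels"][160:260,190:320]
q=robot.get_image("scene");b=q["pixels"][140:240,170:300]
cv2.imwrite("pics/g.png",cv2.resize(np.hstack([a,b])[:,:,::-1],None,fx=3,fy=3,interpolation=cv2.INTER_CUBIC))
E
```

```text
time_s: 16.4
eef_pos: [538.9, -68.5, 74.1]
ee_rot: [[-0.133, 0.991, 0.002], [0.991, 0.133, -0.001], [-0.001, 0.001, -1.0]]
contact_force: [6.9, -5.9, -4.9]
opening: 15.8
finger_force: 35.0
[538.86269521 -68.53575813  74.13627115] -137.26465394475244 [ 6.93781749 -5.89875382 -4.94802234] [-0.96736266 -0.82843286 -0.03984937]
top
notch 0.57 [234.  239.1] [469.6  34.3]
cup 0.6 [233.  211.9] [523.   35.5]
ball_housing 0.74 [236.4 235.8] [472.   28.1]
ball_housing 0.26 [348.5 118. ] [ 714.8 -206. ]
model_plate 0.55 [233.4 193.1] [555.   33.2]
scanner 0.4 [233.8 211.4] [530.2  35.3]
scanner 0.34 [236.6 117.4] [741.3  28.6]
```

View pics/g.png

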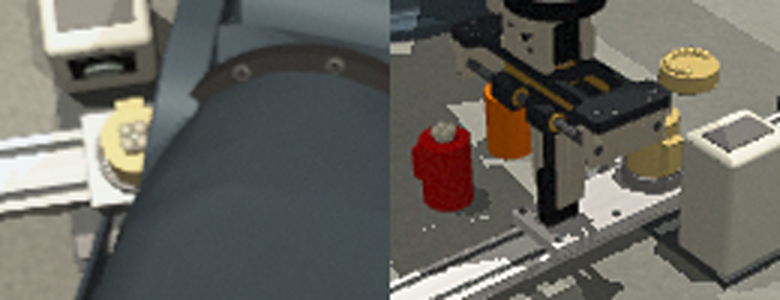

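Nothing is in the way: the arm is mid-ramp, with about 6 N at rest. The plate is still some 13 to 18 mm short of the window. I'll go on in millimetre rows.

```bash

echo '1,0,0,0,0,0 | 1,0,0,0,0,0 | 0,0,0,0,0,0' | python3 -m crank|grep -E "eef_pos|contact"
echo '1,0,0,0,0,0 | 1,0,0,0,0,0 | 0,0,0,0,0,0' | python3 -m crank|grep -E "eef_pos|contact"
echo '1,0,0,0,0,0 | 1,0,0,0,0,0 | 0,0,0,0,0,0' | python3 -m crank|grep -E "eef_pos|contact"
```

```text
eef_pos: [538.6, -66.2, 74.1]
contact_force: [8.1, 1.1, -2.6]
eef_pos: [538.3, -64.1, 74.1]
contact_force: [7.0, -1.3, -3.4]
eef_pos: [538.0, -62.2, 74.1]
contact_force: [7.5, -1.6, -4.1]
```

On the crest now (force about 1.5 N). I'll step on until the drop.

```bash

echo '1,0,0,0,0,0 | 0,0,0,0,0,0' | python3 -m crank|grep -E "eef_pos|contact"
echo '1,0,0,0,0,0 | 0,0,0,0,0,0' | python3 -m crank|grep -E "eef_pos|contact"
echo '0.7,0,0,0,0,0 | 0,0,0,0,0,0' | python3 -m crank|grep -E "eef_pos|contact"
echo '0.7,0,0,0,0,0 | 0,0,0,0,0,0' | python3 -m crank|grep -E "eef_pos|contact"
```

```text
eef_pos: [537.9, -61.2, 74.1]
contact_force: [6.6, -1.8, -3.4]
eef_pos: [537.7, -59.9, 74.1]
contact_force: [6.9, 0.4, -3.4]
eef_pos: [537.6, -59.3, 74.1]
contact_force: [6.5, -0.1, -4.6]
eef_pos: [537.5, -58.4, 74.1]
contact_force: [7.2, 2.4, -3.5]
```

```bash

echo '0.6,0,0,0,0,0 | 0,0,0,0,0,0' | python3 -m crank|grep -E "eef_pos|contact"
echo '0.6,0,0,0,0,0 | 0,0,0,0,0,0' | python3 -m crank|grep -E "eef_pos|contact"
echo '0.6,0,0,0,0,0 | 0,0,0,0,0,0' | python3 -m crank|grep -E "eef_pos|contact"
```

```text
eef_pos: [537.4, -57.8, 74.1]
contact_force: [7.0, 2.1, -3.9]
eef_pos: [537.3, -57.0, 74.1]
contact_force: [7.1, 3.2, -3.8]
eef_pos: [537.2, -56.2, 74.1]
contact_force: [6.2, 5.3, -3.3]
```

```bash

echo '0.6,0,0,0,0,0 | 0,0,0,0,0,0' | python3 -m crank|grep -E "eef_pos|contact"
echo '0.6,0,0,0,0,0 | 0,0,0,0,0,0' | python3 -m crank|grep -E "eef_pos|contact"
echo '0.5,0,0,0,0,0 | 0,0,0,0,0,0' | python3 -m crank|grep -E "eef_pos|contact"
```

```text
eef_pos: [537.2, -55.7, 74.1]
contact_force: [6.8, 2.7, -3.2]
eef_pos: [537.1, -55.2, 74.1]
contact_force: [6.9, 3.4, -3.7]
eef_pos: [537.1, -55.0, 74.1]
contact_force: [7.0, -0.9, -4.2]
```

```bash

echo '0.4,0,0,0,0,0 | 0,0,0,0,0,0 | 0,0,0,0,0,0' | python3 -m crank|grep -E "eef_pos|contact"
echo '0,0,0,0,0,0 | 0,0,0,0,0,0 | 0,0,0,0,0,0' | python3 -m crank|grep -E "eef_pos|contact"
```

```text
eef_pos: [537.1, -54.9, 74.1]
contact_force: [6.6, -2.0, -5.3]
eef_pos: [537.1, -54.9, 74.1]
contact_force: [7.3, -2.6, -4.4]
```

The carriage is seated: pull-in of about +5 N, then a firm stop, with the force reversing within 0.3 mm at 142.4 mm of travel (142 expected). One last look.

```bash

echo '-0.2,0,0,0,0,0 | 0,0,0,0,0,0 | 0,0,0,0,0,0' | python3 -m crank|grep -E "time|eef_pos|contact"
python3 - <<'E'
from fit import *
q=robot.get_image("scene");w=robot.get_image("wrist")
print(fit(q,(527,44)))
a=cv2.resize(q["pixels"][120:300,140:340],(400,360));b=cv2.resize(w["pixels"][:230],(400,180))
cv2.imwrite("pics/k.png",np.vstack([a,b])[:,:,::-1])
E
```

```text
time_s: 19.92
eef_pos: [537.1, -55.0, 74.1]
contact_force: [7.1, -1.1, -3.5]
(array([5.27e+02, 4.40e+01, 3.00e-02]), np.float64(1.0), [(np.float64(-0.07), np.float64(1.0)), (np.float64(-0.02), np.float64(1.0)), (np.float64(0.03), np.float64(1.0)), (np.float64(0.08), np.float64(1.0)), (np.float64(0.13), np.float64(1.0))])
```

View pics/k.png

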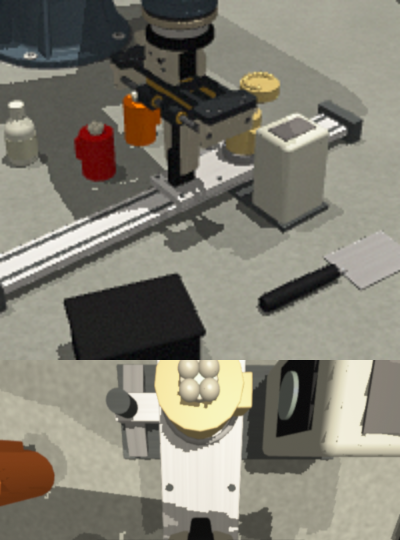

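The plate faces the window squarely, the housing sits over the middle of the strip, and the other things on the bench are untouched.

```bash
python3 -c "
from rig import robot
print(robot.sign_off())"
```

```text
the job is handed in; nothing more can be done
None
```

The job is handed in at about 20 s. The model was turned to face the scanner (yaw fits within about 0.02 rad of square) and released, then the carriage was slid until the ball dropped into the notch; the gripper still holds the handle, and the other things on the bench look untouched.

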